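# Seat the toothed handle in the spice mill

## Task

One of the seven round steel containers in the tray is a spice mill: instead of a lid with a knob it has a cross-shaped mouth. Pick up the turning handle with four teeth, turn it until its teeth line up with the mouth, and push it down fully home, upright and level with the rim; let go of it. Leave the round stopper and the glass bowl where they stand.

Things in the scene. Friction and masses are not known exactly. Their poses are not given: they have to be found in the camera images.
- mill_handle: Loose steel turning handle, 0.13-0.24 kg, upright on the tray floor (4 mm over the work surface). Below: a cross of 4 teeth, 24 mm high, 14 mm wide, reaching 28 mm from the axis along +-x and +-y; fits at any quarter turn. Above: upright grip bar, 50 mm long (along x), 16 mm thick (y), 24 to 69 mm above the origin. Origin: centre of the underside; z up.
- mill_mouth (a point): Centre of the fixed mill's mouth, at its rim (z 74 mm; mill 96 mm across; neighbours 100 mm off, 8 mm lower). Mouth: a cross of 4 arms along +-x and +-y, 26 mm wide, ending 35 mm from the axis; z up. Inside, a plate 14 mm below the rim slides stiffly down (8 to 12 N when slow, no spring, handle's weight is not enough) to a stop 24 mm below the rim: then the teeth's tops are level with the rim.
- stopper: Bystander: a loose steel stopper with the same grip bar as the handle (same heights), but under it a plain round disc, 56 mm across and 24 mm high, without teeth. It stands on the tray floor; origin: centre of its underside. It and the handle may have changed places.
- glass_bowl: Bystander: a small loose clear glass bowl, 84 mm across, 36 mm high, open upwards, on the tray floor; origin: centre of its underside.
Mind the look-alikes: they are no part of the job. What is shaped like the mill_handle but blue is not meant.

How it is judged:
By the outcome, as a careful person would: the job done as asked, in the order asked, and still so for the second after the job is handed in, with the robot touching nothing.
It also fails if it takes over 40 s, if anything falls off the work surface, if the arm or the gripper's body presses on something with over 40 N, if the wrist force passes 120 N, or if a joint passes its speed limit or range.

## Robot

A 6-joint arm with a two-finger parallel gripper is mounted at the origin on the work surface. World frame = base frame: x ahead of the robot, y to its left, z up, the work surface at z = 0. Lengths are in mm, angles in rad, forces in N, time in s.
With the tool pointing down it reaches from about 350 to 775 mm from the base axis. Payload 7.3 kg.
Tool frame: the origin (TCP) lies on the centre line of the jaws, within the pads' length; the fingertips stand 22 mm ahead of it and the grasp point (between the pads) lies 3 mm ahead of it; z points along the fingers, y is the direction in which the jaws open and shut (so a half turn about z gives the same grasp; the last joint's range is limited). The gripper opens to 92 mm and grips with 3 to 60 N. Pads are 19 mm wide; open, the fingers measure 130 mm over their backs; the gripper's body (75 mm by 190 mm) begins 47 mm behind the grasp point.
Start: joints at [-1.388, 0.342, 1.524, -0, 1.275, -0.146], TCP at [169.549, -496.886, 248.741] pointing down, gripper open.
Joint ranges: [-2.53, 2.53], [-0.77, 2.02], [0.04, 2.7], [-1, 4.14], [0.28, 2.66], [-3.11, 3.11]. Speed limits (rad/s): [2.57, 2.57, 3.14, 3.14, 3.14, 3.14].

## Interface

Orientations are given as [roll, pitch, yaw] about the fixed x, y, z axes, in that order (R = Rz(yaw) Ry(pitch) Rx(roll)).
In Python, from plant import get_obs, capture, bot, spot_in gives the robot as it stands.
- The arm moves only by the shell command python3 -m handwheel 'ROWS' [OPENING]. ROWS is JSON, a list of rows, each a list of 2 entries, a list of its own where there are three numbers: the shift along the world's x, y, z in mm, then the turn, a rotation vector about the world's x, y, z in rad. In form: [[[x, y, z], [wx, wy, wz]], ...]. A call has 1 to 12 rows; each row shifts and turns the commanded pose from where the row before left it; what a row does not reach is not made up. A row lasts 1/8 s, in which the tool goes at most 62.5 mm and 10.7 degrees, less where a joint would pass 70% of its speed; a pose out of reach is approached as far as the arm can. A call is refused whole if a number of a shift passes 62.5 or a number of a turn 0.188, either way. A call with a gripper value outside its range is refused whole. OPENING is the closure, from 0 (fully open) to 1 (shut), set as the call begins (- or left out, the last holds). The fingers move at their own pace and stop on an object; the grip force is fixed at half the most. Time passes only in rows, so rows that do not move let the fingers close. It gives the time, the measured TCP pose, the force and the opening at its end, in the units of the state.
- get_obs(): the state, without advancing time (a new reading comes with each control period).
- capture(name): name is "scene" or "top"; returns a dict with "img" (480x640x3 uint8, red, green, blue), "fx", "fy", "cx", "cy" (pixels), "cam_to_world" (4x4, takes a point from camera to world coordinates). Camera axes: x right, y up, looking along -z (the intrinsics and any distortion apply to the point x, -y, -z); pixel columns grow to the right and rows downward; lengths in mm; the calibration is good to about 2 mm. A picture is of the moment at which its call begins. There is no depth.
- bot.close_job(): hands the job in, once; it reports no verdict.
Trained networks look in the newest picture that a camera, given by its name, has taken for a name from the list of things; names that differ only in an ending like _2 or _b are one class to them, and where a whole thing is asked for, a point or a joint stands for the part that bears it (a point fixed in the world has none). Each returns a list of dicts, best first, with "score" (0 to 1); they miss things now and then, are a little off and sometimes report something else, mostly with a low value. They report only what shows in the picture. A call takes as long as a camera call. They do not tell look-alikes from the thing itself.
- spot_in(thing, camera): "xyz" ([x, y, z] in mm, in the coordinates of the camera as it stood for that picture, good to about 4 mm: the middle of the surface that is visible of it).
The state is a dict: "time": time; "joint_positions": joint angles; "dq": joint speeds; "tau": joint torques, N m; "tool_pos": TCP position; "tcp_rot": TCP orientation; "contact_force": force on the tool from outside, world axes, zero at the start; "moment": the same for the moment, N m; "grip_width": finger opening in mm.
Only numpy, scipy, OpenCV 4.12 (cv2) and the standard library are available. Lean on these libraries where they do the work, as an engineer would, in place of code of your own. Each camera call takes 0.05 s, during which the arm holds its last target. There are 200 camera calls.

## Working session

There is one attempt and no reset: what is moved stays moved. The work goes in short steps, Python scripts to look and compute and a shell command to move; the robot and the scene stay as the last step left them, time stands still between calls to the robot, and variables do not carry over. Pictures are saved under pics/ and viewed, about 8 in all and at most 12, crops included, and the job is handed in when it is done.

```bash
mkdir -p pics; ls; python3 - <<'E'
from plant import get_obs, capture, bot, spot_in
import cv2,numpy as np
for n in ("scene","top"):
    c=capture(n); cv2.imwrite(f"pics/{n}0.png",c["img"][:,:,::-1])
    M=np.array(c["cam_to_world"]); print(n,[k for k in c if k!="img"],c["fx"],c["fy"],c["cx"],c["cy"]); print(M.round(3).tolist())
    for t in ("mill_handle","mill_mouth","stopper","glass_bowl"):
        for d in spot_in(t,n)[:4]:
            print(t,round(d["score"],2),(M@np.r_[d["xyz"],1])[:3].round(0))
print(get_obs())
E
```

```text
pics
scene ['fx', 'fy', 'cx', 'cy', 'cam_to_world'] 555.5249866307304 555.5249866307304 316.64850503800295 239.86794636690885
[[-0.225, -0.661, 0.716, 1365.809], [0.974, -0.155, 0.163, 45.507], [0.003, 0.734, 0.679, 967.742], [0.0, 0.0, 0.0, 1.0]]
mill_handle 0.92 [ 180. -291.   34.]
mill_handle 0.85 [ 549. -154.   25.]
mill_handle 0.6 [ 576. -588.   40.]
mill_mouth 0.87 [558.  27.  65.]
stopper 0.97 [ 548. -338.   26.]
glass_bowl 0.85 [ 685. -318.   21.]
top ['fx', 'fy', 'cx', 'cy', 'cam_to_world'] 602.0541525943927 602.0541525943927 317.61033633165613 244.67520014942056
[[-0.021, 0.983, -0.184, 188.491], [-1.0, -0.019, 0.012, -154.016], [0.009, 0.185, 0.983, 1586.932], [0.0, 0.0, 0.0, 1.0]]
mill_handle 0.79 [ 564. -589.   28.]
mill_handle 0.75 [ 710. -314.   19.]
mill_handle 0.71 [ 182. -292.   70.]
mill_handle 0.63 [ 533. -158.   51.]
mill_mouth 0.78 [541.  32.  77.]
stopper 0.57 [ 530. -340.   29.]
glass_bowl 0.82 [ 711. -314.   19.]
{'time': 0.5, 'joint_positions': array([-1.38800537e+00,  3.42046651e-01,  1.52414131e+00,  2.90614282e-06,
        1.27540340e+00, -1.45983117e-01]), 'dq': array([-0.00032901,  0.00067592, -0.0024893 , -0.00036844,  0.00052192,
        0.00107109]), 'tau': array([-1.48886622e-03, -4.30814624e+01, -2.44309294e+01,  7.17580318e-02,
        4.89178905e-02, -1.56857294e-05]), 'tool_pos': array([ 169.54360285, -496.86891318,  248.70183216]), 'tcp_rot': array([ 3.14159097e+00, -2.56214722e-06,  3.28773229e-01]), 'contact_force': array([-0.38048227, -0.16589586,  0.16634743]), 'moment': array([ 0.02489542, -0.05899597, -0.00235639]), 'grip_width': 91.68589624327944}
```

View pics/scene0.png

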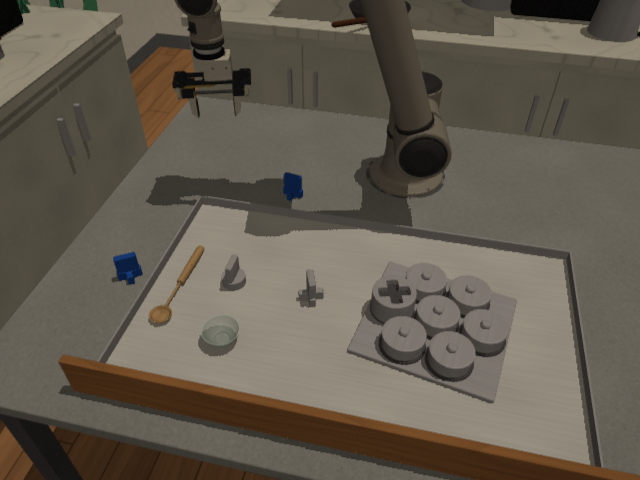

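View pics/top0.png

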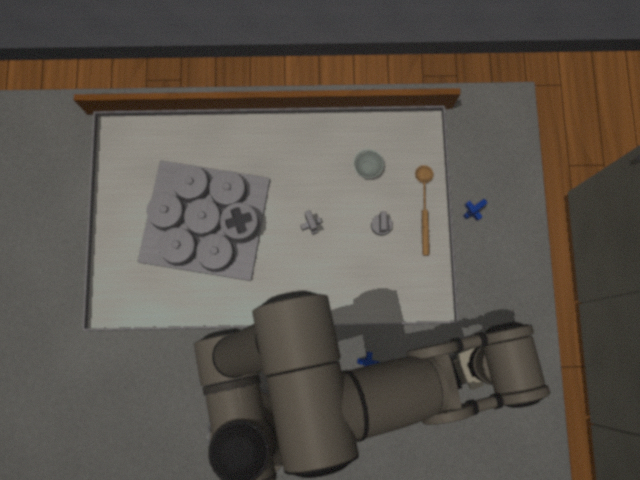

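Candidates for the handle:
- Steel piece with teeth: scene (311,290), top (312,222). This fits the description.
- Steel piece on a round disc: scene (234,272), top (382,223). This is the stopper.
- Blue look-alikes: scene (292,185) and (127,267), top (368,360) and (475,210). Not meant.

The mill with the cross mouth is at scene (395,293), top (240,221). One close crop to check the choice.

```bash
python3 - <<'E'
import cv2,numpy as np
s=cv2.imread("pics/scene0.png");t=cv2.imread("pics/top0.png")
def cr(im,u,v,r=33,k=6):
    return cv2.resize(im[v-r:v+r,u-r:u+r],None,fx=k,fy=k,interpolation=cv2.INTER_CUBIC)[:290*2]
def g(*a): return cr(*a)
a=np.hstack([cv2.resize(cr(s,311,290,25),(390,290)) if 0 else cv2.resize(cr(s,311,290,24),(290,290)),cv2.resize(cr(s,395,293,32),(290,290))])
b=np.hstack([cv2.resize(cr(t,312,222,24),(290,290)),cv2.resize(cr(t,240,221,24),(290,290))])
cv2.imwrite("pics/crop1.png",np.vstack([a,b]))
E
```

```text
(no output)
```

View pics/crop1.png

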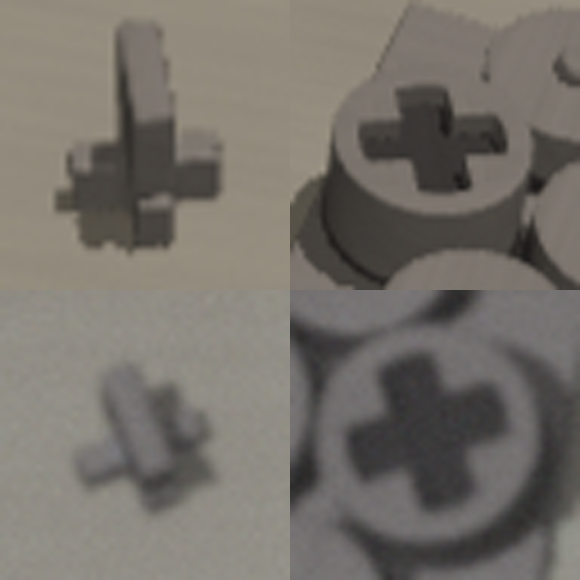

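The handle is confirmed: four teeth under an upright bar, steel-coloured. The crop also shows the mill's cross mouth. Next, fit both poses from corner pixels in the two views.

```bash
cat > fit.py <<'E'
import numpy as np
from scipy.optimize import least_squares
CAM={"scene":(555.525,316.6485,239.868,np.array([[-0.225,-0.661,0.716,1365.809],[0.974,-0.155,0.163,45.507],[0.003,0.734,0.679,967.742]])),
"top":(602.054,317.610,244.675,np.array([[-0.021,0.983,-0.184,188.491],[-1.0,-0.019,0.012,-154.016],[0.009,0.185,0.983,1586.932]]))}
def proj(cam,P):
    f,cx,cy,M=CAM[cam]; q=(np.asarray(P)-M[:,3])@np.linalg.inv(M[:,:3]).T
    return np.c_[cx-f*q[:,0]/q[:,2], cy+f*q[:,1]/q[:,2]]
def world(p,L,z0):
    c,s=np.cos(p[2]),np.sin(p[2]); L=np.asarray(L,float)
    return np.c_[p[0]+c*L[:,0]-s*L[:,1],p[1]+s*L[:,0]+c*L[:,1],z0+L[:,2]]
def fit(sets,z0,p0,label):
    def res(p,ss): return np.concatenate([(proj(c,world(p,L,z0))-np.asarray(px)).ravel() for c,L,px in ss])
    for ss in [[s] for s in sets]+[sets]:
        r=least_squares(res,p0,args=(ss,),x_scale=[10,10,.1],loss="soft_l1")
        print(label,"+".join(s[0] for s in ss),r.x[:2].round(1),"yaw deg",np.degrees(r.x[2]).round(1),"rms px",np.sqrt(np.mean(res(r.x,ss)**2)).round(2))
    return r.x
E
cat > a.py <<'E'
from fit import *
def un(pts,o,k): return np.array(o)+np.array(pts)/k-0.5+0.5/k
k=290/48;km=290/64
# +x = image up in top / away from robot = toward scene camera (image down)
H=[[25,8,69],[25,-8,69],[-25,8,69],[-25,-8,69],[28,7,24],[28,-7,24]]
hs=un([(134,120),(174,117),(118,24),(160,24),(136,200),(173,197)],(287,266),k)
# scene: image right = +y
hs=hs[[1,0,3,2,5,4]]
HT=[[25,8,69],[25,-8,69],[-25,8,69],[-25,-8,69],[7,28,24],[-7,28,24]]
ht=un([(103,90),(140,78),(140,185),(172,170),(78,165),(88,198)],(288,198),k)
fit([("scene",H,hs),("top",HT,ht)],4,[545,-155,.3],"handle")
A=[[35,13,0],[35,-13,0],[-13,-35,0],[13,-35,0],[-35,13,0],[-35,-13,0],[13,35,0],[-13,35,0]]
mt=un([(90,75),(137,60),(218,135),(205,93),(135,218),(182,205),(57,147),(72,190)],(216,197),k)
B=[[-35,-13,0],[-35,13,0],[-13,35,0],[13,35,0],[35,-13,0],[35,13,0],[-13,-35,0],[13,-35,0]]
ms=un([(108,92),(150,86),(210,115),(215,152),(128,190),(180,190),(70,122),(70,158)],(363,261),km)
fit([("scene",B,ms),("top",A,mt)],74,[550,30,.3],"mouth")
E
python3 a.py
```

```text
handle scene [ 542.3 -154.9] yaw deg 19.7 rms px 0.66
handle top [ 537.7 -156.3] yaw deg 19.8 rms px 0.84
handle scene+top [ 540.  -155.7] yaw deg 20.4 rms px 0.89
mouth scene [543.2  29.3] yaw deg 16.4 rms px 0.84
mouth top [540.9  30.3] yaw deg 18.7 rms px 0.99
mouth scene+top [542.1  29.6] yaw deg 17.1 rms px 1.0
```

```bash
python3 -m handwheel '[[[20,18,0],[0,0,0.007]],[[36,33,0],[0,0,0.007]],[[40,37,0],[0,0,0.007]],[[40,37,0],[0,0,0.007]],[[40,37,0],[0,0,0]],[[40,37,-10],[0,0,0]],[[40,37,-10],[0,0,0]],[[40,37,-15],[0,0,0]],[[36,33,-15],[0,0,0]],[[25,23,-10],[0,0,0]],[[13.5,12,-8],[0,0,0]],[[0,0,0],[0,0,0]]]' 0
```

```text
time: 2.0
tool_pos: [540.0, -155.4, 180.1]
tcp_rot: [-3.141, 0.001, 0.358]
contact_force: [-0.2, 0.9, 0.5]
grip_width: 91.8
```

```bash
python3 -m handwheel '[[[0,0,-15],[0,0,0]],[[0,0,-22],[0,0,0]],[[0,0,-22],[0,0,0]],[[0,0,-22],[0,0,0]],[[0,0,-18],[0,0,0]],[[0,0,-14],[0,0,0]],[[0,0,-9],[0,0,0]],[[0,0,-4],[0,0,0]],[[0,0,0],[0,0,0]],[[0,0,0],[0,0,0]]]' 0; python3 -m handwheel '[[[0,0,0],[0,0,0]],[[0,0,0],[0,0,0]],[[0,0,0],[0,0,0]],[[0,0,0],[0,0,0]],[[0,0,0],[0,0,0]],[[0,0,0],[0,0,0]]]' 1
```

```text
time: 3.25
tool_pos: [540.4, -156.0, 55.3]
tcp_rot: [3.141, -0.001, 0.357]
contact_force: [-0.1, -0.6, 0.6]
grip_width: 92.2
time: 4.0
tool_pos: [540.0, -155.9, 54.7]
tcp_rot: [3.142, 0.0, 0.357]
contact_force: [0.4, -0.5, 0.5]
grip_width: 36.7
```

```bash
python3 -m handwheel '[[[0,0,0],[0,0,0]],[[0,0,0],[0,0,0]],[[0,0,0],[0,0,0]],[[0,0,0],[0,0,0]],[[0,0,0],[0,0,0]],[[0,0,0],[0,0,0]]]' 1; python3 -m handwheel '[[[0,0,8],[0,0,0]],[[0,0,16],[0,0,0]],[[0,0,24],[0,0,0]],[[0,0,24],[0,0,0]],[[0,0,20],[0,0,0]],[[0,0,10],[0,0,0]],[[0,0,4],[0,0,0]],[[0,0,0],[0,0,0]]]' 1
python3 - <<'E'
from plant import *
import cv2
c=capture("scene"); im=c["img"][:,:,::-1]; cv2.imwrite("pics/scene1.png",im)
t=capture("top"); cv2.imwrite("pics/top1.png",t["img"][:,:,::-1])
from fit import *
p=proj("scene",[[540,-156,110]])[0].astype(int);print(p)
cv2.imwrite("pics/crop2.png",cv2.resize(im[p[1]-60:p[1]+40,p[0]-60:p[0]+60],None,fx=6,fy=6,interpolation=cv2.INTER_CUBIC))
E
```

```text
time: 4.75
tool_pos: [540.1, -155.9, 54.7]
tcp_rot: [3.141, 0.0, 0.357]
contact_force: [-0.6, -1.3, -0.6]
grip_width: 15.7
time: 5.75
tool_pos: [539.9, -155.8, 160.6]
tcp_rot: [-3.141, 0.0, 0.357]
contact_force: [0.4, 0.6, -1.1]
grip_width: 15.6
[310 264]
```

View pics/crop2.png

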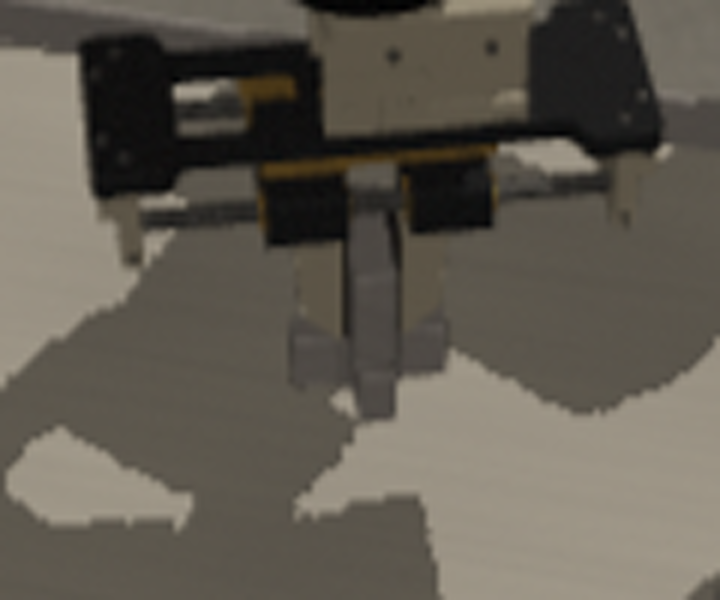

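Handle held upright: near tooth in the crop at about (376,395), side teeth at (318,355) and (425,345). Fitting its in-hand offset.

```bash
python3 - <<'E'
from fit import *
L=[[28,-7,24],[28,7,24],[28,-7,0],[28,7,0],[7,-28,0],[7,28,0]]
px=np.array([250,204])+np.array([(356,373),(396,373),(358,418),(396,416),(290,384),(446,370)])/6-.45
p=fit([("scene",L,px)],109.9,[540,-156,.36],"held")
print((proj("scene",world(p,L,109.9))-px).round(1).tolist())
q=[540,-156,.357];print((proj("scene",world(q,L,109.9))-px).round(1).tolist())
E
```

```text
held scene [ 539.7 -155.7] yaw deg 20.5 rms px 0.24
held scene [ 539.7 -155.7] yaw deg 20.5 rms px 0.24
[[0.0, 0.0], [-0.0, -0.6], [-0.2, 0.4], [-0.0, 0.1], [0.3, -0.0], [-0.0, -0.0]]
[[-0.1, 0.1], [-0.2, -0.5], [-0.4, 0.5], [-0.2, 0.2], [0.1, 0.1], [-0.2, 0.1]]
```

```bash
python3 -m handwheel '[[[0.5,10,0],[0,0,-0.01]],[[0.5,20,0],[0,0,-0.01]],[[0.5,28,0],[0,0,-0.01]],[[0.5,32,0],[0,0,-0.01]],[[0.6,32,0],[0,0,-0.015]],[[0,28,0],[0,0,0]],[[0,20,0],[0,0,0]],[[0,11,0],[0,0,0]],[[0,4.4,0],[0,0,0]],[[0,0,0],[0,0,0]],[[0,0,0],[0,0,0]]]' 1
python3 - <<'E'
from plant import *
import cv2
from fit import *
c=capture("scene"); im=c["img"][:,:,::-1]; cv2.imwrite("pics/scene2.png",im)
print(get_obs()["tool_pos"],get_obs()["tcp_rot"])
p=proj("scene",[[542,30,90]])[0].astype(int);o=(p[0]-60,p[1]-50);print(o)
cv2.imwrite("pics/crop3.png",cv2.resize(im[o[1]:o[1]+100,o[0]:o[0]+120],None,fx=6,fy=6,interpolation=cv2.INTER_CUBIC))
E
```

```text
time: 7.22
tool_pos: [542.7, 28.8, 160.7]
tcp_rot: [3.141, 0.0, 0.301]
contact_force: [-0.7, 0.7, -1.0]
grip_width: 15.9
[542.68423318  28.83995968 160.70688861] [3.14139344e+00 1.36333950e-04 3.00887579e-01]
(np.int64(334), np.int64(235))
```

View pics/crop3.png

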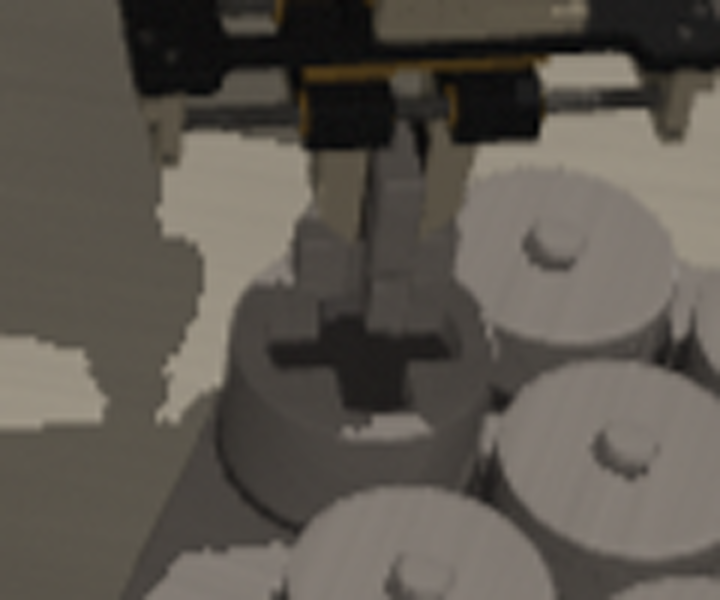

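The teeth hang above the mouth: near tooth's bottom edge at about (390,332), near arm's end at (375,408). One refit of the mouth here, in the same picture as the handle.

```bash
python3 - <<'E'
from fit import *
un=lambda a:np.array([334,235])+np.array(a)/6-.42
M=[[35,-13,0],[35,13,0],[13,-35,0],[-13,-35,0],[13,35,0]]
px=un([(345,409),(405,409),(268,366),(270,345),(458,357)])
m=fit([("scene",M,px)],74,[542,30,.3],"mouth"); print((proj("scene",world(m,M,74))-px).round(1).tolist())
L=[[28,-7,24],[28,7,24],[28,-7,0],[28,7,0]]
px=un([(372,283),(413,280),(370,334),(410,332)])
h=fit([("scene",L,px)],110,[542,29,.3],"held")
q=[542.7,28.8,.301];print((proj("scene",world(q,L,110))-px).round(1).tolist())
E
```

```text
mouth scene [542.6  28.6] yaw deg 17.2 rms px 1.84
mouth scene [542.6  28.6] yaw deg 17.2 rms px 1.84
[[-0.8, 0.5], [1.4, -0.1], [0.1, 0.4], [-2.1, -5.1], [0.8, 0.2]]
held scene [544.5  29.9] yaw deg 17.8 rms px 0.37
held scene [544.5  29.9] yaw deg 17.8 rms px 0.37
[[-0.1, -0.4], [-0.2, -0.3], [-0.9, -1.0], [-0.9, -1.1]]
```

```bash
python3 -m handwheel '[[[0,0.3,-6],[0,0,0]],[[0,0,-10],[0,0,0]],[[0,0,-10],[0,0,0]],[[0,0,-8],[0,0,0]],[[0,0,-6],[0,0,0]],[[0,0,-4],[0,0,0]],[[0,0,-2],[0,0,0]],[[0,0,0],[0,0,0]]]' 1; python3 -m handwheel '[[[0,0,-1],[0,0,0]],[[0,0,-1],[0,0,0]],[[0,0,-1],[0,0,0]],[[0,0,-1],[0,0,0]],[[0,0,-1],[0,0,0]],[[0,0,-1],[0,0,0]],[[0,0,-1],[0,0,0]],[[0,0,0],[0,0,0]]]' 1
```

```text
time: 8.28
tool_pos: [542.7, 29.8, 114.8]
tcp_rot: [3.141, -0.0, 0.302]
contact_force: [0.4, -0.0, -1.3]
grip_width: 15.6
time: 9.28
tool_pos: [542.7, 29.8, 108.5]
tcp_rot: [3.141, -0.0, 0.302]
contact_force: [-2.3, 0.3, 5.5]
grip_width: 16.1
```

Contact with the plate at the expected height (force turns upward). Keep pushing slowly.

```bash
python3 -m handwheel '[[[0,0,-1],[0,0,0]],[[0,0,-1],[0,0,0]],[[0,0,-1],[0,0,0]],[[0,0,-1],[0,0,0]],[[0,0,-1],[0,0,0]],[[0,0,0],[0,0,0]]]' 1;  python3 -m handwheel '[[[0,0,-1],[0,0,0]],[[0,0,-1],[0,0,0]],[[0,0,-1],[0,0,0]],[[0,0,0],[0,0,0]]]' 1
```

```text
time: 10.02
tool_pos: [542.7, 29.8, 103.5]
tcp_rot: [3.141, -0.0, 0.302]
contact_force: [-1.3, -0.3, 5.2]
grip_width: 16.0
time: 10.52
tool_pos: [542.7, 29.8, 100.7]
tcp_rot: [3.141, -0.001, 0.302]
contact_force: [-2.8, 0.3, 7.4]
grip_width: 16.1
```

```bash
python3 -m handwheel '[[[0,0,-1],[0,0,0]],[[0,0,-0.5],[0,0,0]],[[0,0,0],[0,0,0]]]' 1;  python3 -m handwheel '[[[0,0,-0.7],[0,0,0]],[[0,0,0],[0,0,0]]]' 1
```

```text
time: 10.9
tool_pos: [542.8, 29.9, 100.6]
tcp_rot: [3.141, -0.001, 0.302]
contact_force: [-6.9, 0.1, 18.3]
grip_width: 16.1
time: 11.15
tool_pos: [543.0, 29.9, 100.5]
tcp_rot: [3.141, -0.002, 0.302]
contact_force: [-8.3, 0.1, 22.5]
grip_width: 15.9
```

```bash
python3 -m handwheel '[[[0,0,1.2],[0,0,0]],[[0,0,0],[0,0,0]]]' 1; python3 -m handwheel '[[[0,0,0],[0,0,0]],[[0,0,0],[0,0,0]],[[0,0,0],[0,0,0]],[[0,0,0],[0,0,0]],[[0,0,0],[0,0,0]]]' 0.4; python3 -m handwheel '[[[0,0,8],[0,0,0]],[[0,0,16],[0,0,0]],[[0,0,20],[0,0,0]],[[0,0,25],[0,0,0]],[[0,-20,25],[0,0,0]],[[0,-40,10],[0,0,0]],[[0,-50,0],[0,0,0]],[[0,-50,0],[0,0,0]],[[0,-30,0],[0,0,0]],[[0,-15,0],[0,0,0]],[[0,0,0],[0,0,0]]]' 0.4
python3 - <<'E'
from plant import *
import cv2, numpy as np
from fit import *
im=capture("scene")["img"][:,:,::-1]; t=capture("top")["img"][:,:,::-1]
cv2.imwrite("pics/scene3.png",im)
a=cv2.resize(im[230:330,345:445],(500,500),interpolation=cv2.INTER_CUBIC)
b=cv2.resize(t[180:260,200:280],(300,300),interpolation=cv2.INTER_CUBIC)
d=cv2.resize(im[230:370,180:360],(300,200))
cv2.imwrite("pics/crop4.png",np.hstack([a,np.vstack([b,d])]))
E
```

```text
time: 11.4
tool_pos: [542.9, 29.9, 100.5]
tcp_rot: [3.141, -0.001, 0.302]
contact_force: [-4.3, 0.8, 13.3]
grip_width: 15.9
time: 12.02
tool_pos: [542.6, 29.8, 98.6]
tcp_rot: [3.142, 0.0, 0.302]
contact_force: [-0.5, -0.8, -0.4]
grip_width: 54.8
time: 13.4
tool_pos: [542.7, -175.5, 203.3]
tcp_rot: [3.141, -0.001, 0.301]
contact_force: [-0.0, 0.3, -1.1]
grip_width: 55.0
```

View pics/crop4.png

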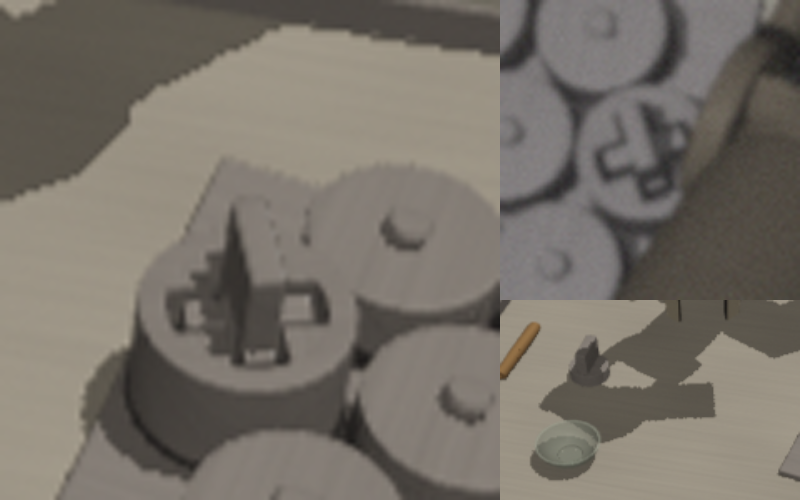

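The handle sits in the cross, upright; the stopper and bowl stand where they were. A quick check of its depth with z free, to rule out grip slip.

```bash
python3 - <<'E'
from fit import *
un=lambda a:np.array([345,230])+np.array(a)/5-.4
L=np.array([[28,-7,24],[28,7,24],[7,28,24],[-7,28,24],[-25,-8,69],[-25,8,69]],float)
px=un([(246,350),(284,349),(313,319),(311,296),(235,202),(268,197)])
f=lambda p:(proj("scene",world(p[:3],L,p[3]))-px).ravel()
r=least_squares(f,[542,30,.3,50],x_scale=[10,10,.1,10]);print(r.x.round(2),f(r.x).round(1))
for z in (50,60):
    r=least_squares(lambda p:f([p[0],p[1],p[2],z]),[542,30,.3],x_scale=[10,10,.1]);print(z,r.x.round(2),np.sqrt(np.mean(r.fun**2)))
E
```

```text
[ 4.800e+02  3.113e+01  3.000e-01 -1.817e+01] [ 0.4  0.6 -1.1  0.5  0.4 -0.8 -0.3 -0.7  0.1 -0.1  0.4  0.5]
50 [5.439e+02 3.152e+01 3.100e-01] 0.9587116931668389
60 [5.5327e+02 3.1580e+01 3.1000e-01] 1.0590610517530172
```

Depth from one view is poorly conditioned: with z free the fit diverges. Held at the release position it gives z ≈ 49–50, which matches home. I'll confirm by touching the bar's top with closed fingers; contact is expected at TCP z ≈ 141.

```bash
python3 -m handwheel '[[[0,15,0],[0,0,0]],[[0,30,0],[0,0,0]],[[0,40,0],[0,0,0]],[[0,40,0],[0,0,0]],[[0,35,0],[0,0,0]],[[0,25,0],[0,0,0]],[[0,14,0],[0,0,0]],[[0,6.4,0],[0,0,0]],[[0,0,0],[0,0,0]],[[0,0,0],[0,0,0]]]' 1; python3 -m handwheel '[[[0,0,-10],[0,0,0]],[[0,0,-15],[0,0,0]],[[0,0,-12],[0,0,0]],[[0,0,-9],[0,0,0]],[[0,0,-6],[0,0,0]],[[0,0,-4],[0,0,0]],[[0,0,-2],[0,0,0]],[[0,0,0],[0,0,0]]]' 1;  python3 -m handwheel '[[[0,0,-1],[0,0,0]],[[0,0,-1],[0,0,0]],[[0,0,0],[0,0,0]]]' 1
```

```text
time: 14.75
tool_pos: [542.7, 29.5, 202.7]
tcp_rot: [3.141, 0.0, 0.301]
contact_force: [0.2, -0.9, -0.5]
grip_width: 0.3
time: 15.75
tool_pos: [542.7, 30.2, 144.9]
tcp_rot: [3.141, -0.0, 0.302]
contact_force: [-0.0, -0.0, 0.1]
grip_width: 0.4
time: 16.12
tool_pos: [542.6, 30.2, 142.7]
tcp_rot: [3.142, 0.0, 0.302]
contact_force: [-0.4, 0.3, 0.1]
grip_width: 0.6
```

```bash
python3 -m handwheel '[[[0,0,-1],[0,0,0]],[[0,0,-0.5],[0,0,0]],[[0,0,0],[0,0,0]]]' 1;  python3 -m handwheel '[[[0,0,-0.8],[0,0,0]],[[0,0,-0.5],[0,0,0]],[[0,0,0],[0,0,0]]]' 1
```

```text
time: 16.5
tool_pos: [542.7, 30.2, 141.3]
tcp_rot: [3.141, -0.0, 0.302]
contact_force: [-0.7, -0.1, -0.3]
grip_width: 0.4
time: 16.88
tool_pos: [543.0, 30.2, 141.2]
tcp_rot: [3.141, -0.001, 0.302]
contact_force: [-2.9, 0.3, 8.9]
grip_width: 0.6
```

```bash
python3 -m handwheel '[[[0,0,-1],[0,0,0]],[[0,0,0],[0,0,0]]]' 1; python3 -m handwheel '[[[0,0,4],[0,0,0]],[[0,0,10],[0,0,0]],[[0,0,20],[0,0,0]],[[0,0,25],[0,0,0]],[[0,-20,20],[0,0,0]],[[0,-40,0],[0,0,0]],[[0,-50,0],[0,0,0]],[[0,-50,0],[0,0,0]],[[0,-30,0],[0,0,0]],[[0,-10,0],[0,0,0]],[[0,0,0],[0,0,0]]]' 1
python3 - <<'E'
from plant import *
import cv2, numpy as np
im=capture("scene")["img"][:,:,::-1]
print(np.abs(im[230:330,345:445].astype(int)-cv2.imread("pics/scene3.png")[230:330,345:445]).mean())
cv2.imwrite("pics/scene4.png",im)
E
```

```text
time: 17.12
tool_pos: [543.3, 30.2, 141.1]
tcp_rot: [3.14, -0.003, 0.302]
contact_force: [-4.0, 0.3, 15.0]
grip_width: 0.5
time: 18.5
tool_pos: [542.6, -169.6, 217.9]
tcp_rot: [-3.141, 0.0, 0.301]
contact_force: [0.5, -0.1, -0.5]
grip_width: 0.3
0.6653666666666667
```

View pics/scene4.png

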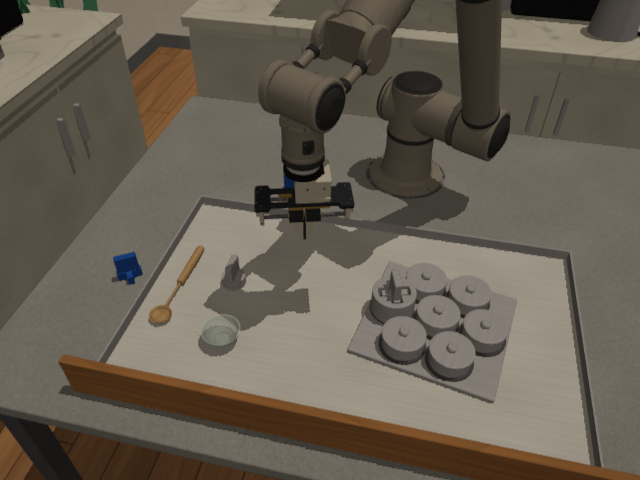

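The picture shows the handle upright in the mill at (395,292). The stopper (234,272) and bowl (221,333) haven't moved, and the arm is clear.

```bash
python3 -c "
from plant import bot
print(bot.close_job())"
```

```text
the job is handed in; nothing more can be done
None
```

The steel handle with four teeth is in the mill's mouth, pushed down to the stop, upright and released. I handed the job in at about 18.5 s. I gripped it by its bar, turned it about 3° to line up with the cross, and pushed it slowly home.

- **Pushing down:** the plate gave 5–7 N of resistance. The tool then stopped moving at z 100.5 while the force rose to about 22 N.
- **Depth check:** closed fingers touched the top of the bar at z ≈ 119.1 mm, where 119 mm is fully home. It did not give under 15 N.
- **Bystanders:** in the last picture the stopper, the glass bowl and the blue look-alikes it shows are in their original places; the gripper partly hides one blue piece. Nothing touches the robot.
- **Checks that disagreed:**
  - The two cameras differed by 2–5 mm on the handle and mouth positions, which is within the mouth's clearance.
  - Measuring the depth from one picture alone did not give a usable result, so I relied on the touch check instead.

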